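Slide the paddle board away under the riser

TASK

Put the rectangular paddle board away: slide it, blade first, through the front opening of the little wooden riser at the back of the worktop, until its whole blade lies flat on the worktop beneath the riser and only the handle sticks out at the front. Leave the round paddle board where it lies.

Things in the scene. Friction and masses are not known exactly. Their poses are not given: they have to be found in the camera images.
- paddle_board: Light-wood serving board with a RECTANGULAR blade 130 mm long (x), 100 wide, lying flat, all 16 mm thick, about 0.16 kg. Handle 24 mm wide, 100 mm long, along -x towards the robot. Origin: centre of the blade's underside, z up; blade from x = -65 to +65 mm (front edge), handle's end at x = -165 mm. Starts left or right of the middle; slides freely on the worktop.
- paddle_grip (a point): Point on the rectangular board's handle, 75 mm behind the blade's rear edge (x = -140 mm in the board's frame), at half thickness, 8 mm above the worktop; same axes as the board. Good to pinch from above across the 24 mm width. Once the board is in, rise only a little here before drawing back to the robot: the lip of the wall cabinets hangs 0.5 m above the worktop at x = 0.69 m.
- round_board: The other light-wood serving board, with a ROUND blade 140 mm across and the same handle; lies on the other side of the middle. Origin: centre of the blade's underside, x from handle to blade; handle's end at x = -165 mm. Too wide for the riser; not to be moved.
- riser: Small brown wooden bench, fixed, two spice jars on its rear half. Deck 175 mm deep (x), 170 wide, top 60 mm, underside 45 mm above the worktop. Origin: centre of its footprint; x from open front to back, away from the robot; deck's front edge at x = -87 mm. Opening between side panels 130 mm wide (y -65 to +65 mm), 45 high; a low rail at the back stops the board at x = +75 mm.

How it is judged:
By the outcome, as a careful person would: the job done as asked, in the order asked, and still so for the second after the job is handed in, with the robot touching nothing.
It also fails if it takes over 43 s, if anything falls off the work surface, if the arm or the gripper's body presses on something with over 40 N, if the wrist force passes 120 N, or if a joint passes its speed limit or range.

ROBOT

A 6-joint arm with a two-finger parallel gripper is mounted at the origin on a cart in front of the work surface, level with it; the furniture and walls round the work are solid. World frame = base frame: x ahead of the robot, y to its left, z up, the work surface at z = 0. Lengths are in m, angles in degrees, forces in N, time in s.
With the tool pointing down it reaches from about 0.25 to 0.725 m from the base axis. Payload 9.7 kg.
Tool frame: the origin (TCP) lies between the finger pads; the fingertips stand bot.tcp_to_tips ahead of it and the grasp point (between the pads) lies 11 mm behind it (bot.tcp_to_tips is the distance from the TCP to the fingertips, in m); z points along the fingers, y is the line along which they close (so a half turn about z gives the same grasp; the last joint's range is limited). The gripper opens to 85 mm and grips with 20 to 120 N. Pads are 22 mm wide; open, the fingers measure 114 mm over their backs; the gripper's body (76 mm by 85 mm) begins 54 mm behind the grasp point. The pads swing forward as they close: fully open they stand 13 mm farther back than shut.
Start: joints at [-71.792, 4.979, 10.078, 95.1, 0, 90], TCP at [0.172, -0.522, 0.239] pointing down, gripper open.
Joint ranges: [-179.16, 179.16], [-48.56, 103.87], [-65.8, 70.77], [-126.05, 130.52], [-82.76, 87.17], [-180, 180]. Speed limits (degrees/s): [127.2, 127.2, 147.25, 180, 180, 180].

INTERFACE

Orientations are given as [roll, pitch, yaw] about the fixed x, y, z axes, in that order (R = Rz(yaw) Ry(pitch) Rx(roll)).
In Python, from workcell import bot gives the robot as it stands. The module is installed in compiled form; this text tells all that it offers.
- The arm moves only by the tool carry_out, never from a script. Its arguments are lists of equal length, an entry for each row: "linear": the shift along the world's x, y, z normalised to -1 to 1, where 1 is 2 cm, a list of three; "rotation": the turn, a rotation vector about the world's x, y, z normalised to -1 to 1, where 1 is 8 degrees, a list of three; "grip": the closure, from -1 (fully open) to 1 (shut). In form: {"linear": [[tx, ty, tz], ...], "rotation": [[rx, ry, rz], ...], "grip": [grip, ...]}. A call has 1 to 12 rows; each row shifts and turns the commanded pose from where the row before left it; what a row does not reach is not made up. A row lasts 1/10 s, in which the tool goes at most 50 mm and 8.59 degrees, less where a joint would pass 70% of its speed; a pose out of reach is approached as far as the arm can. A call with a number of a shift or a turn outside -1 to 1 is refused whole. A call with a gripper value outside its range is refused whole. The fingers move at their own pace and stop on an object; "grip_force" is the grip in N (left out, the last holds). Time passes only in rows, so rows that do not move let the fingers close. It gives the time, the measured TCP pose, the force, the opening and the grip force at its end, in the units of the state.
- bot.get_obs(): the state, without advancing time (a new reading comes with each control period).
- bot.camera(name): name is "scene" or "top" or "wrist"; returns the picture (384x512x3 uint8, blue, green, red); there is no depth.
- bot.camera_model(name): a dict with "fx", "fy", "cx", "cy" (pixels), "camera_from_world" (4x4, takes a point from world to camera coordinates). Camera axes: x right, y up, looking along -z (the intrinsics and any distortion apply to the point x, -y, -z); pixel columns grow to the right and rows downward; lengths in m; the calibration is good to about 2 mm. A picture is of the moment at which its call begins: read the wrist's pose just before it. camera_model takes no time and is no camera call; for the wrist camera it gives the pose at the moment of the call.
- bot.job_done(): hands the job in; it is judged then, once.
The state is a dict: "time": time; "q": joint angles; "qd": joint speeds; "joint_efforts": joint torques, N m; "ee_pos": TCP position; "tcp_rot": TCP orientation; "wrist_force": force on the tool from outside, world axes, zero at the start; "torque": the same for the moment, N m; "opening": finger opening in m; "grasp_force": force on a finger pad.
Only numpy, scipy, OpenCV 4.12 (cv2) and the standard library are available. Lean on these libraries where they do the work, as an engineer would, in place of code of your own. Each camera call takes 0.05 s, during which the arm holds its last target. There are 200 camera calls.

## Working session

There is one attempt and no reset: what is moved stays moved. The work goes in short steps, Python scripts to look and compute and a tool call to move; the robot and the scene stay as the last step left them, time stands still between calls to the robot, and variables do not carry over. Pictures are saved under pics/ and viewed, at most 10 in all, crops included, and the job is handed in when it is done.

Besides the shell and the picture viewer there is one more tool, called after "Emit:" as name(argument=value, ...), one argument or row to a line, values as JSON. carry_out: Moves the arm, as the interface text tells. Its arguments: {"type":"object","properties":{"linear":{"type":"array","items":{"type":"array","items":{"type":"number"}}},"rotation":{"type":"array","items":{"type":"array","items":{"type":"number"}}},"grip":{"type":"array","items":{"type":"number"}},"grip_force":{"type":"number"}},"required":["linear","rotation","grip"]}

```bash
mkdir -p pics
python3 - <<'E'
from workcell import bot
import cv2,numpy as np
o=bot.get_obs();print(o['time'],o['ee_pos'],o['tcp_rot'],o['opening'],bot.tcp_to_tips)
for n in("top","scene"):
    cv2.imwrite(f"pics/{n}0.png",bot.camera(n)); m=bot.camera_model(n); print(n,m)
E
```

```text
0.0 [ 0.17181337 -0.52226309  0.23858119] [-1.79925979e+02 -8.97346049e-04  1.82102977e+01] 0.08531699942190313 0.008
top {'fx': 348.66699213031745, 'fy': 348.66699213031745, 'cx': 256.2714362499522, 'cy': 184.00475221957495, 'camera_from_world': array([[-0.00618367, -0.9993001 , -0.03689258,  0.0367551 ],
       [ 0.99667307, -0.00915733,  0.08098728, -0.61913259],
       [-0.08126844, -0.03626904,  0.99603213, -0.854876  ],
       [ 0.        ,  0.        ,  0.        ,  1.        ]])}
scene {'fx': 367.8232446300042, 'fy': 367.8232446300042, 'cx': 253.56467442447553, 'cy': 186.17833295157385, 'camera_from_world': array([[-0.89410916, -0.4473061 ,  0.02204676,  0.54990128],
       [ 0.19415876, -0.34279743,  0.91912583, -0.16448365],
       [-0.40357302,  0.8260794 ,  0.39334672, -0.78866965],
       [ 0.        ,  0.        ,  0.        ,  1.        ]])}
```

View pics/top0.png

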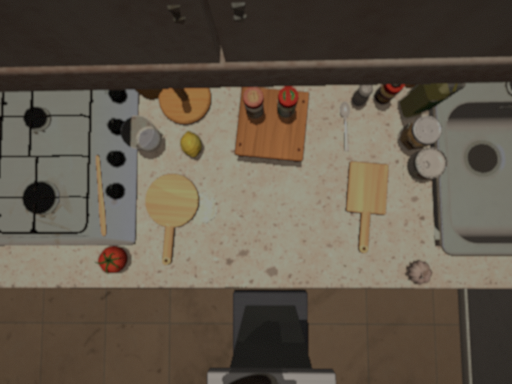

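View pics/scene0.png

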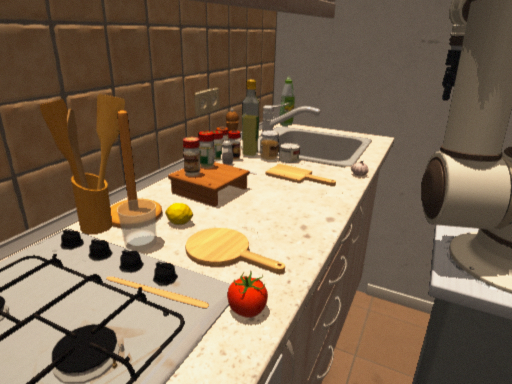

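The rectangular board lies on the right in the top view (blade about (350..389, 161..216), handle end (364,250)). The riser's front edge runs (235,157)–(303,162). The round board is on the left. Next I'll enlarge the area to read the corners.

Run:
```python
import cv2
i=cv2.imread("pics/top0.png")
cv2.imwrite("pics/c1.png",cv2.resize(i[80:255,225:400],(800,600) if 0 else (595,595),interpolation=cv2.INTER_CUBIC)) # 3.4x
```

```text
(no output)
```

View pics/c1.png

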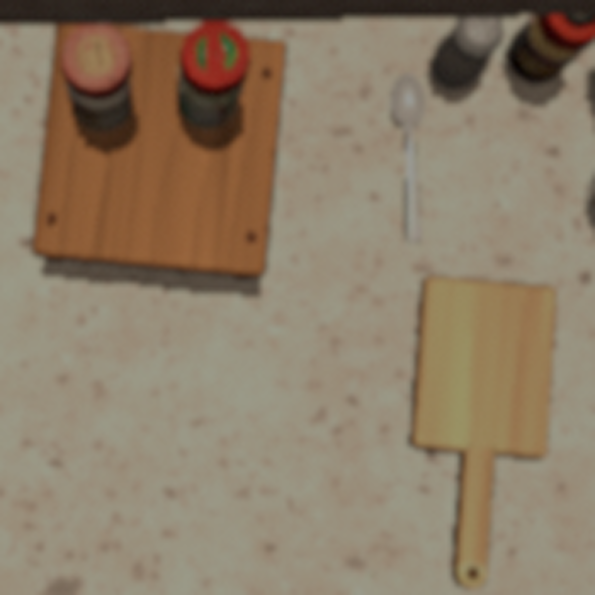

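The crop shows the deck's corners at (34,252), (262,274), (285,42) and the board's blade at (427,277), (554,287), (544,457), (413,445), with the handle end at (470,586).

```bash
cat > h.py <<'E'
import numpy as np
from workcell import bot
def bp(uv,z,n="top"):
    m=bot.camera_model(n);T=m["camera_from_world"];R=T[:3,:3];c=-R.T@T[:3,3]
    d=R.T@np.array([(uv[0]-m["cx"])/m["fx"],-(uv[1]-m["cy"])/m["fy"],-1])
    return c+d*(z-c[2])/d[2]
def crop(p,s=3.4,o=(225,80)): return ((p[0]+.5)/s-.5+o[0],(p[1]+.5)/s-.5+o[1])
def fit(L,W):  # rigid 2D fit local->world
    L=np.array(L,float);W=np.array(W)[:,:2];a=L.mean(0);b=W.mean(0)
    H=(L-a).T@(W-b);th=np.arctan2(H[0,1]-H[1,0],H[0,0]+H[1,1])
    R=np.array([[np.cos(th),-np.sin(th)],[np.sin(th),np.cos(th)]]);t=b-R@a
    return t,np.degrees(th),R,np.round((W-(L@R.T+t))*1000,1)
E
python3 - <<'E'
from h import *
D=[bp(crop(p),.06) for p in[(34,252),(262,274),(285,42)]]
t,th,R,r=fit([(-.0875,.085),(-.0875,-.085),(.0875,-.085)],D);print("riser",t,th,r.tolist())
B=[bp(crop(p),.016) for p in[(427,277),(554,287),(544,457),(413,445),(470,586)]]
t2,th2,R2,r2=fit([(.065,.05),(.065,-.05),(-.065,-.05),(-.065,.05),(-.165,0)],B);print("board",t2,th2,r2.tolist())
print("grip",t2+R2@[-.14,0])
for x in(-.16,0.005): c=t+R@[x,0]; print("board at riser x",x,c,"grip",t+R@[x-.14,0])
E
```

```text
riser [ 0.76810903 -0.00710206] -6.2765341686021925 [[1.0, -3.6], [1.7, 2.0], [-2.7, 1.7]]
board [ 0.60989982 -0.24747984] -5.598644613949485 [[-3.1, -3.0], [-1.9, 3.1], [1.5, 2.3], [1.1, -1.9], [2.4, -0.5]]
grip [ 0.47056766 -0.23382153]
board at riser x -0.16 [0.6090681 0.0103903] grip [0.46990729 0.02569611]
board at riser x 0.005 [ 0.77307906 -0.00764869] grip [0.63391825 0.00765712]
```

Emit:
carry_out(
  linear=[
    [0.5,0.5,0],
    [1,1,0],
    [1,1,-0.2],
    [1,1,-0.4],
    [1,1,-0.4],
    [1,1,-0.4],
    [1,1,-0.4],
    [1,1,-0.4],
    [1,1,-0.4],
    [1,1,-0.4],
    [1,1,-0.4],
    [1,1,-0.4],
  ],
  rotation=[
    [0,0,-0.25],
    [0,0,-0.25],
    [0,0,-0.25],
    [0,0,-0.25],
    [0,0,-0.25],
    [0,0,-0.25],
    [0,0,-0.25],
    [0,0,-0.25],
    [0,0,-0.25],
    [0,0,-0.25],
    [0,0,-0.25],
    [0,0,-0.2],
  ],
  grip=[-1,-1,-1,-1,-1,-1,-1,-1,-1,-1,-1,-1],
)

```text
time: 1.3
ee_pos: [0.4024, -0.2914, 0.1627]
tcp_rot: [-180.0, 0.0, -5.5]
wrist_force: [0.3, 0.1, -0.4]
opening: 0.0855
grasp_force: 0.0
```

Emit:
carry_out(
  linear=[
    [1,1,-0.5],
    [1,1,-0.5],
    [0.5,0.5,0],
    [0.5,0.45,0],
    [0,0,0],
  ],
  rotation=[
    [0,0,0],
    [0,0,0],
    [0,0,0],
    [0,0,0],
    [0,0,0],
  ],
  grip=[-1,-1,-1,-1,-1],
)

```text
time: 1.8
ee_pos: [0.4626, -0.233, 0.1436]
tcp_rot: [180.0, -0.0, -5.3]
wrist_force: [-0.0, -1.0, 0.1]
opening: 0.085
grasp_force: 0.0
```

Run:
```python
from h import *
import cv2
o=bot.get_obs();print(o['time'],o['ee_pos'],o['tcp_rot'],o['wrist_force'])
m=bot.camera_model("wrist");print({k:np.round(v,4).tolist() for k,v in m.items()})
i=bot.camera("wrist");cv2.imwrite("pics/w1.png",i);cv2.imwrite("pics/top1.png",bot.camera("top"))
```

```text
1.8 [ 0.46264744 -0.23297836  0.14363805] [ 1.79995004e+02 -2.01358916e-02 -5.32683231e+00] [-0.03775237 -1.01213869  0.1168924 ]
{'fx': 272.5054, 'fy': 272.5054, 'cx': 253.451, 'cy': 193.6294, 'camera_from_world': [[-0.0931, -0.9957, -0.0002, -0.1895], [0.962, -0.0899, -0.2577, -0.4585], [0.2565, -0.0241, 0.9662, -0.4099], [0.0, 0.0, 0.0, 1.0]]}
```

View pics/w1.png

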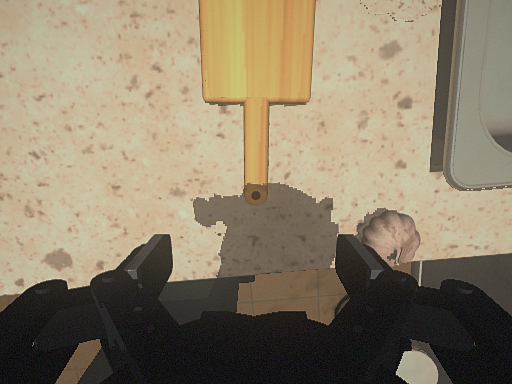

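The wrist view shows the blade's rear corners at (203,102) and (310,103) and the handle end at (256,204). I'll use them to check the board's pose.

Run:
```python
from h import *
B=[bp(p,.016,"wrist") for p in[(310,102),(203,101),(256,204)]]
t2,th2,R2,r2=fit([(-.065,-.05),(-.065,.05),(-.165,0)],B);print(t2,th2,r2.tolist(),"grip",t2+R2@[-.14,0])
for p in [(244,150),(268,150),(256,104)]: print(bp(p,.016,"wrist"))
```

```text
[ 0.60996489 -0.25177118] -5.704248053632187 [[-0.8, 1.3], [-0.7, -1.0], [1.4, -0.3]] grip [ 0.47065814 -0.23785609]
[ 0.50194339 -0.22923849  0.016     ]
[ 0.49978564 -0.25203952  0.016     ]
[ 0.54245574 -0.2444731   0.016     ]
```

Emit:
carry_out(
  linear=[
    [0.4,-0.2,-1],
    [0,0,-1],
    [0,0,-1],
    [0,0,-1],
    [0,0,-1],
    [0,0,-0.8],
    [0,0,-0.5],
    [0,0,-0.3],
    [0,0,0],
    [0,0,0],
  ],
  rotation=[
    [0,0,-0.04],
    [0,0,0],
    [0,0,0],
    [0,0,0],
    [0,0,0],
    [0,0,0],
    [0,0,0],
    [0,0,0],
    [0,0,0],
    [0,0,0],
  ],
  grip=[-1,-1,-1,-1,-1,-1,-1,-1,-1,-1],
)

```text
time: 2.9
ee_pos: [0.4702, -0.2378, 0.0121]
tcp_rot: [180.0, -0.1, -5.7]
wrist_force: [0.5, 0.3, 0.8]
opening: 0.0853
grasp_force: 0.0
```

Emit:
carry_out(
  linear=[
    [0,0,0],
    [0,0,0],
    [0,0,0],
    [0,0,0],
    [0,0,0],
    [0,0,0],
    [0,0,0],
    [0,0,0],
    [0,0,0],
    [0,0,0],
  ],
  rotation=[
    [0,0,0],
    [0,0,0],
    [0,0,0],
    [0,0,0],
    [0,0,0],
    [0,0,0],
    [0,0,0],
    [0,0,0],
    [0,0,0],
    [0,0,0],
  ],
  grip=[1,1,1,1,1,1,1,1,1,1],
  grip_force=40,
)

```text
time: 3.9
ee_pos: [0.4701, -0.2375, 0.0116]
tcp_rot: [180.0, -0.0, -5.7]
wrist_force: [-0.2, 0.8, 5.3]
opening: 0.023
grasp_force: 40.7
```

Emit:
carry_out(
  linear=[
    [-0.25,0,0],
    [-0.5,0,0],
    [-0.5,0,0],
    [-0.5,0.25,0],
    [-0.25,0.5,0],
    [0,0.8,0],
    [0,0.8,0],
    [0,0.8,0],
    [0,0.8,0],
    [0,0.8,0],
    [0,0.8,0],
    [0,0.8,0],
  ],
  rotation=[
    [0,0,0],
    [0,0,0],
    [0,0,0],
    [0,0,0],
    [0,0,0],
    [0,0,0],
    [0,0,0],
    [0,0,0],
    [0,0,0],
    [0,0,0],
    [0,0,0],
    [0,0,0],
  ],
  grip=[1,1,1,1,1,1,1,1,1,1,1,1],
)

```text
time: 5.1
ee_pos: [0.429, -0.1106, 0.0116]
tcp_rot: [179.9, -0.0, -5.8]
wrist_force: [1.0, -3.9, 6.6]
opening: 0.0232
grasp_force: 40.9
```

Emit:
carry_out(
  linear=[
    [0,0.8,0],
    [0,0.8,0],
    [0,0.8,0],
    [0,0.8,0],
    [0,0.8,0],
    [0,0.8,0],
    [0,0.8,0],
    [0,0.5,0],
    [0,0.25,0],
    [0,0,0],
    [0,0,0],
  ],
  rotation=[
    [0,0,0],
    [0,0,0],
    [0,0,0],
    [0,0,0],
    [0,0,0],
    [0,0,0],
    [0,0,0],
    [0,0,0],
    [0,0,0],
    [0,0,0],
    [0,0,0],
  ],
  grip=[1,1,1,1,1,1,1,1,1,1,1],
)

```text
time: 6.2
ee_pos: [0.4264, -0.0189, 0.0118]
tcp_rot: [-178.6, -0.0, -3.4]
wrist_force: [-1.0, -2.8, 10.7]
opening: 0.0229
grasp_force: 41.3
```

Run:
```python
from h import *
import cv2
o=bot.get_obs();print(o['time'],o['ee_pos'],o['tcp_rot'],o['wrist_force'],o['grasp_force'])
a=bot.camera("wrist");m=bot.camera_model("wrist");print(m["camera_from_world"].round(4).tolist())
b=bot.camera("top");cv2.imwrite("pics/w2.png",a);cv2.imwrite("pics/top2.png",b)
c=cv2.resize(b[80:255,150:325],(525,525),interpolation=cv2.INTER_CUBIC)
cv2.imwrite("pics/c2.png",c)
```

```text
6.2 [ 0.42643561 -0.0189412   0.01179007] [-1.78639782e+02 -6.91749767e-03 -3.39059642e+00] [-0.95787869 -2.81960335 10.73495666] 41.26752555370331
[[-0.0594, -0.9979, -0.0241, 0.0061], [0.9648, -0.0512, -0.2578, -0.4389], [0.256, -0.0385, 0.9659, -0.2682], [0.0, 0.0, 0.0, 1.0]]
```

View pics/w2.png

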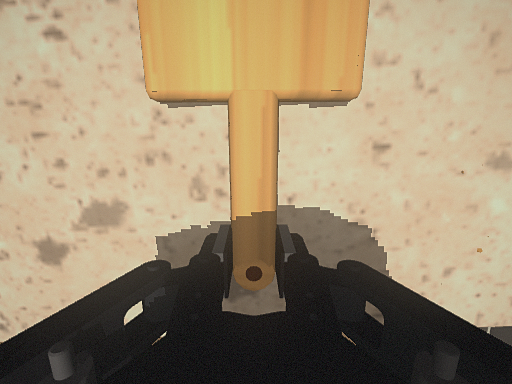

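View pics/c2.png

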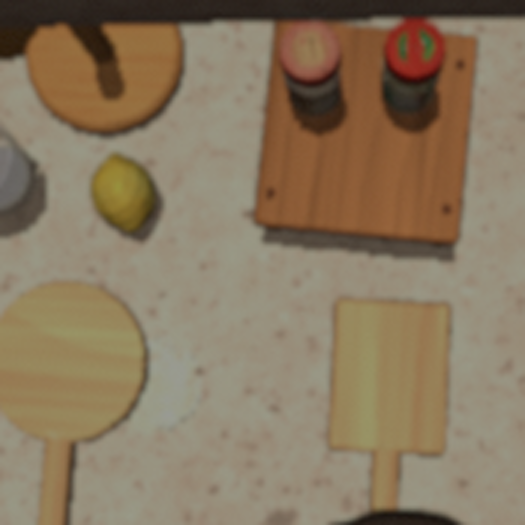

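The wrist picture shows the handle pinched squarely. The top crop shows the board clear of the riser but right of its axis, because the move fell short in y and the yaw drifted. I'll check the joints.

Run:
```python
from h import *
o=bot.get_obs();print(o['time'],np.round(o['q'],2),np.round(o['qd'],2),o['ee_pos'],o['tcp_rot'],o['wrist_force'],np.round(o['joint_efforts'],1))
B=[bp((p[0]/3+150-.33,p[1]/3+80-.33),.016) for p in[(335,298),(451,303),(444,454),(330,449)]]
t2,th2,R2,r2=fit([(.065,.05),(.065,-.05),(-.065,-.05),(-.065,.05)],B);print("board",t2,th2,r2.tolist(),t2+R2@[-.14,0])
D=[bp((p[0]/3+150-.33,p[1]/3+80-.33),.06) for p in[(255,222),(458,243),(477,37)]]
t,th,R,r=fit([(-.0875,.085),(-.0875,-.085),(.0875,-.085)],D);print("riser",t,th,r.tolist())
```

```text
6.3 [ -3.43 -10.14 -29.79  70.34   1.36 179.96] [ 0.02 -0.02 -0.08 -0.12 -0.01  0.1 ] [ 0.4264463  -0.0189476   0.01179977] [-1.78636524e+02 -7.36553005e-03 -3.39061473e+00] [-0.73178605 -4.08619344 11.32808831] [  1.7 -29.6  40.3  -0.1   1.3  -0.3]
board [ 0.56660754 -0.0265899 ] -2.920847724749582 [[-1.2, -0.7], [-1.3, 0.8], [1.5, 2.1], [1.0, -2.2]] [ 0.42678941 -0.01945602]
riser [ 0.76784421 -0.00781766] -6.33199328972671 [[1.4, -3.1], [0.9, 1.1], [-2.3, 2.0]]
```

Joint 6 has reached its 180° limit. I'll release, turn the tool a half turn to the equivalent grasp (q6 near 0) and grip again.

Emit:
carry_out(
  linear=[
    [0,0,0],
    [0,0,0],
    [0,0,0],
    [0,0,0],
    [0,0,0],
    [0,0,0],
    [0,0,0.5],
    [0,0,1],
    [0,0,1],
    [0,0,1],
    [0,0,1],
  ],
  rotation=[
    [0,0,0],
    [0,0,0],
    [0,0,0],
    [0,0,0],
    [0,0,0],
    [0,0,0],
    [0,0,0],
    [0,0,0],
    [0,0,0],
    [0,0,0],
    [-0.17,0,0.3],
  ],
  grip=[-1,-1,-1,-1,-1,-1,-1,-1,-1,-1,-1],
)

```text
time: 7.4
ee_pos: [0.4273, -0.0183, 0.1029]
tcp_rot: [-179.9, -0.1, -0.9]
wrist_force: [-0.1, 0.3, 0.1]
opening: 0.0854
grasp_force: 0.0
```

Emit:
carry_out(
  linear=[
    [0,0,0],
    [0,0,0],
    [0,0,0],
    [0,0,0],
    [0,0,0],
    [0,0,0],
    [0,0,0],
    [0,0,0],
    [0,0,0],
    [0,0,0],
    [0,0,0],
    [0,0,0],
  ],
  rotation=[
    [0,0,1],
    [0,0,1],
    [0,0,1],
    [0,0,1],
    [0,0,1],
    [0,0,1],
    [0,0,1],
    [0,0,1],
    [0,0,1],
    [0,0,1],
    [0,0,1],
    [0,0,1],
  ],
  grip=[-1,-1,-1,-1,-1,-1,-1,-1,-1,-1,-1,-1],
)

```text
time: 8.6
ee_pos: [0.4274, -0.018, 0.1021]
tcp_rot: [-179.9, -0.0, 95.4]
wrist_force: [0.6, -0.1, 0.0]
opening: 0.0852
grasp_force: 0.0
```

Emit:
carry_out(
  linear=[
    [0,0,0],
    [0,0,0],
    [0,0,0],
    [0,0,0],
    [0,0,0],
    [0,0,0],
    [0,0,0],
    [0,0,0],
    [0,0,0],
    [0,0,0],
    [0,0,0],
    [0,0,0],
  ],
  rotation=[
    [0,0,1],
    [0,0,1],
    [0,0,1],
    [0,0,1],
    [0,0,1],
    [0,0,1],
    [0,0,1],
    [0,0,1],
    [0,0,1],
    [0,0,1],
    [0,0,0],
    [0,0,0],
  ],
  grip=[-1,-1,-1,-1,-1,-1,-1,-1,-1,-1,-1,-1],
)

```text
time: 9.8
ee_pos: [0.4273, -0.018, 0.1018]
tcp_rot: [-179.9, -0.0, 174.8]
wrist_force: [0.8, 0.3, 0.0]
opening: 0.0856
grasp_force: 0.0
```

Emit:
carry_out(
  linear=[
    [0,-0.05,-1],
    [0,0,-1],
    [0,0,-1],
    [0,0,-0.8],
    [0,0,-0.5],
    [0,0,-0.2],
    [0,0,0],
    [0,0,0],
  ],
  rotation=[
    [0,0,0.25],
    [0,0,0],
    [0,0,0],
    [0,0,0],
    [0,0,0],
    [0,0,0],
    [0,0,0],
    [0,0,0],
  ],
  grip=[-1,-1,-1,-1,-1,-1,-1,-1],
)

```text
time: 10.6
ee_pos: [0.4277, -0.0191, 0.012]
tcp_rot: [-179.9, 0.0, 177.0]
wrist_force: [0.2, 0.6, 0.2]
opening: 0.0859
grasp_force: 0.0
```

Emit:
carry_out(
  linear=[
    [0,0,0],
    [0,0,0],
    [0,0,0],
    [0,0,0],
    [0,0,0],
    [0,0,0],
    [0,0,0],
    [0,0,0],
    [0,0,0],
    [0,0,0],
  ],
  rotation=[
    [0,0,0],
    [0,0,0],
    [0,0,0],
    [0,0,0],
    [0,0,0],
    [0,0,0],
    [0,0,0],
    [0,0,0],
    [0,0,0],
    [0,0,0],
  ],
  grip=[1,1,1,1,1,1,1,1,1,1],
  grip_force=40,
)

```text
time: 11.6
ee_pos: [0.4275, -0.0191, 0.0116]
tcp_rot: [-179.9, -0.0, 177.1]
wrist_force: [-1.2, -0.2, 4.8]
opening: 0.0229
grasp_force: 40.5
```

Emit:
carry_out(
  linear=[
    [0,0.25,0],
    [0,0.45,0],
    [0,0.5,0],
    [0,0.5,0],
    [0,0.5,0],
    [0,0.25,0],
    [0,0,0],
    [0,0,0],
  ],
  rotation=[
    [0,0,-0.08],
    [0,0,-0.08],
    [0,0,-0.08],
    [0,0,-0.08],
    [0,0,-0.08],
    [0,0,0],
    [0,0,0],
    [0,0,0],
  ],
  grip=[1,1,1,1,1,1,1,1],
)

```text
time: 12.4
ee_pos: [0.4276, 0.0307, 0.0116]
tcp_rot: [-180.0, -0.0, 173.9]
wrist_force: [-0.7, 2.3, 5.7]
opening: 0.0224
grasp_force: 40.5
```

Run:
```python
from h import *
import cv2
o=bot.get_obs();print(o['time'],o['ee_pos'],o['tcp_rot'],o['wrist_force'],np.round(o['q'],1))
b=bot.camera("top");cv2.imwrite("pics/c3.png",cv2.resize(b[80:255,200:350],(600,600*175//150*1) if 0 else (510,595),interpolation=cv2.INTER_CUBIC))
```

```text
12.4 [0.42756964 0.03070515 0.01160485] [-1.79950125e+02 -7.99036249e-03  1.73912160e+02] [-0.73665248  2.31254221  5.65312582] [  4.1  -9.8 -29.6  70.3  -0.   10.2]
```

View pics/c3.png

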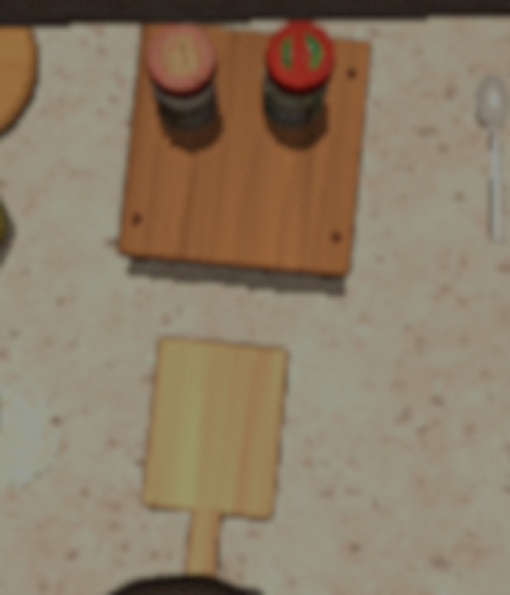

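Board corners are at (160,338), (287,349), (272,519), (144,504). Deck corners are at (120,251), (347,275), (371,43).

Run:
```python
from h import *
f=lambda p:crop(p,3.4,(200,80))
B=[bp(f(p),.016) for p in[(160,338),(287,349),(272,519),(144,504)]]
t2,th2,R2,r2=fit([(.065,.05),(.065,-.05),(-.065,-.05),(-.065,.05)],B);print("board",t2,th2,r2.tolist())
D=[bp(f(p),.06) for p in[(120,251),(347,275),(371,43)]]
t,th,R,r=fit([(-.0875,.085),(-.0875,-.085),(.0875,-.085)],D);print("riser",t,th,r.tolist())
print("board in riser",R.T@(t2-t),th2-th,"shift",R@(-(R.T@(t2-t))))
```

```text
board [0.56592532 0.01541015] -5.902412234917874 [[-2.6, -1.7], [-1.5, 2.5], [1.5, 1.8], [2.7, -2.6]]
riser [ 0.767998   -0.00775872] -6.603285490878015 [[1.3, -4.2], [1.5, 2.1], [-2.8, 2.1]]
board in riser [-0.20339645 -0.000222  ] 0.7008732559601416 shift [ 0.20207268 -0.02316886]
```

Emit:
carry_out(
  linear=[
    [0.3,-0.03,0],
    [0.5,-0.056,0],
    [0.5,-0.056,0],
    [0.5,-0.056,0],
    [0.5,-0.056,0],
    [0.5,-0.056,0],
    [0.5,-0.056,0],
    [0.5,-0.056,0],
    [0.5,-0.056,0],
    [0.5,-0.056,0],
  ],
  rotation=[
    [0,0,-0.05],
    [0,0,0],
    [0,0,0],
    [0,0,0],
    [0,0,0],
    [0,0,0],
    [0,0,0],
    [0,0,0],
    [0,0,0],
    [0,0,0],
  ],
  grip=[1,1,1,1,1,1,1,1,1,1],
)

```text
time: 13.45
ee_pos: [0.5223, 0.0197, 0.0116]
tcp_rot: [-179.9, -0.2, 173.5]
wrist_force: [-10.5, 0.8, 14.6]
opening: 0.0231
grasp_force: 41.6
```

Emit:
carry_out(
  linear=[
    [0.5,-0.056,0],
    [0.5,-0.056,0],
    [0.5,-0.056,0],
    [0.5,-0.056,0],
    [0.5,-0.056,0],
    [0.5,-0.056,0],
    [0.5,-0.056,0],
    [0.5,-0.056,0],
    [0,0,0],
  ],
  rotation=[
    [0,0,0],
    [0,0,0],
    [0,0,0],
    [0,0,0],
    [0,0,0],
    [0,0,0],
    [0,0,0],
    [0,0,0],
    [0,0,0],
  ],
  grip=[1,1,1,1,1,1,1,1,1],
)

```text
time: 14.35
ee_pos: [0.6039, 0.0106, 0.0116]
tcp_rot: [-179.9, -0.0, 173.5]
wrist_force: [0.0, -0.2, 6.2]
opening: 0.0229
grasp_force: 40.7
```

Emit:
carry_out(
  linear=[
    [0.3,-0.034,0],
    [0.3,-0.034,0],
    [0.3,-0.034,0],
    [0.2,-0.02,0],
    [0,0,0],
    [0,0,0],
  ],
  rotation=[
    [0,0,0],
    [0,0,0],
    [0,0,0],
    [0,0,0],
    [0,0,0],
    [0,0,0],
  ],
  grip=[1,1,1,1,1,1],
)

```text
time: 14.95
ee_pos: [0.6249, 0.0083, 0.0117]
tcp_rot: [-179.9, -0.1, 173.5]
wrist_force: [-4.3, 0.9, 8.8]
opening: 0.023
grasp_force: 41.0
```

Run:
```python
from h import *
import cv2
o=bot.get_obs();print(o['time'],o['ee_pos'],o['tcp_rot'],o['wrist_force'],np.round(o['q'],1))
b=bot.camera("top");s=bot.camera("scene")
k=lambda i:cv2.resize(i,(400,400),interpolation=cv2.INTER_CUBIC)
cv2.imwrite("pics/c4.png",np.hstack([k(b[100:220,210:330]),k(s[130:230,150:250])]))
```

```text
14.95 [0.62486769 0.00827295 0.01165557] [-1.79900807e+02 -9.70301335e-02  1.73488244e+02] [-4.29491366  0.93415622  8.7742904 ] [ 0.8 16.9 -1.5 71.8 -0.1  7.3]
```

View pics/c4.png

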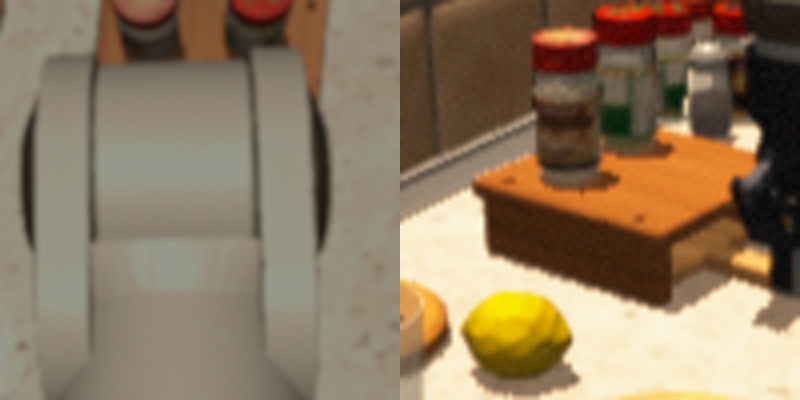

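The left half of the crop is hidden by the arm. The right half shows the blade under the deck with only the handle out. By the tool's travel, the blade centre is about 5 mm short of the riser's centre, leaving roughly 17 mm of cover at the front. Next: release, rise a little and draw back.

Emit:
carry_out(
  linear=[
    [0,0,0],
    [0,0,0],
    [0,0,0],
    [0,0,0],
    [0,0,0],
    [0,0,0],
    [0,0,0.4],
    [0,0,0.8],
    [0,0,0.8],
    [-0.5,0,0.3],
    [-1,0,0],
    [-1,0,0],
  ],
  rotation=[
    [0,0,0],
    [0,0,0],
    [0,0,0],
    [0,0,0],
    [0,0,0],
    [0,0,0],
    [0,0,0],
    [0,0,0],
    [0,0,0],
    [0,0,0],
    [0,0,0],
    [0,0,0],
  ],
  grip=[-1,-1,-1,-1,-1,-1,-1,-1,-1,-1,-1,-1],
)

```text
time: 16.25
ee_pos: [0.5745, 0.0079, 0.0582]
tcp_rot: [-179.9, 0.0, 173.5]
wrist_force: [-0.1, -0.1, -1.0]
opening: 0.0854
grasp_force: 0.0
```

Emit:
carry_out(
  linear=[
    [-1,0,0],
    [-1,0,0.2],
    [-1,0,0.5],
    [-1,0,0.5],
    [-1,0,0.5],
    [-1,0,0.5],
    [-1,0,0.5],
    [-1,0,0.5],
    [-1,0,0.5],
    [-1,0,0.5],
    [-0.5,0,0],
    [0,0,0],
  ],
  rotation=[
    [0,0,0],
    [0,0,0],
    [0,0,0],
    [0,0,0],
    [0,0,0],
    [0,0,0],
    [0,0,0],
    [0,0,0],
    [0,0,0],
    [0,0,0],
    [0,0,0],
    [0,0,0],
  ],
  grip=[-1,-1,-1,-1,-1,-1,-1,-1,-1,-1,-1,-1],
)

```text
time: 17.45
ee_pos: [0.3646, 0.0079, 0.1417]
tcp_rot: [-179.9, 0.1, 173.5]
wrist_force: [1.1, -0.4, 0.1]
opening: 0.0855
grasp_force: 0.0
```

Run:
```python
from h import *
import cv2
o=bot.get_obs();print(o['time'],o['ee_pos'],o['wrist_force'],o['opening'])
b=bot.camera("top");s=bot.camera("scene")
k=lambda i:cv2.resize(i,(400,400),interpolation=cv2.INTER_CUBIC)
cv2.imwrite("pics/c5.png",np.hstack([k(b[80:240,150:310]),k(s[130:290,150:310])]))
```

```text
17.45 [0.36462807 0.0078603  0.14167108] [ 1.0816748  -0.37458753  0.1255855 ] 0.08546145254830875
```

View pics/c5.png

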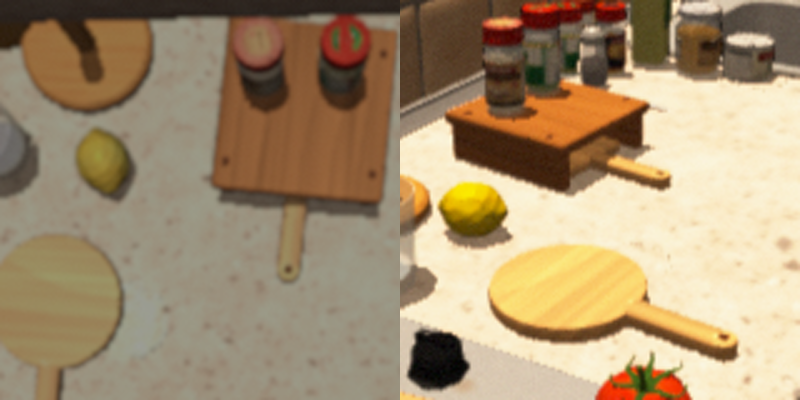

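Only the handle sticks out of the riser in both views (its end is at crop pixel (288,281)), and the round board and jars are where they were. Handing in.

```bash
python3 -c "
from workcell import bot
print(bot.job_done())"
```

```text
the job is handed in; nothing more can be done
None
```

The rectangular board's blade is fully under the riser with only the handle sticking out, the round board was not moved, and the job was handed in at about 17.5 s; the hand-in returned no verdict.

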